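# Sort salvaged power-supply parts into their trays

### The job

Sort the five salvaged parts on the soldering bench: the two finned heatsinks go into the two-bay tray, one in each bay with fins up; both black can capacitors stand upright in the plain square tray; the copper-wound ring choke lies flat in the round metal dish. Every part must sit on the floor of its tray; set the parts down rather than dropping them, and leave the circuit board and the solder spool where they are.

Things in the scene. Friction and masses are not known exactly. Their poses are not given: they have to be found in the camera images.
- heatsink_a_mid (a point): Heatsink: finned aluminium block, 40 mm long (its x, along the fins), 30 mm wide (its y, across the fins), 34 mm tall, about 60 g, standing on its flat base with the fins up (its z up). The point is its centre, 17 mm above its underside. Safe to grip across the 30 mm or the 40 mm. There are two alike.
- heatsink_b_mid (a point): Heatsink: finned aluminium block, 40 mm long (its x, along the fins), 30 mm wide (its y, across the fins), 34 mm tall, about 60 g, standing on its flat base with the fins up (its z up). The point is its centre, 17 mm above its underside. Safe to grip across the 30 mm or the 40 mm. There are two alike.
- capacitor_a_mid (a point): Can capacitor: upright black cylinder with a bare metal top, 35 mm in diameter, 50 mm tall, about 70 g, its z up. The point is its centre, 25 mm above its underside. There are two alike.
- capacitor_b_mid (a point): Can capacitor: upright black cylinder with a bare metal top, 35 mm in diameter, 50 mm tall, about 70 g, its z up. The point is its centre, 25 mm above its underside. There are two alike.
- choke_mid (a point): Choke: copper-wound ring lying flat, 50 mm outer diameter, 21 mm hole, 28 mm tall, about 120 g, its z up. The point is the centre of the ring, 14 mm above its underside. Grip it across its outside.
- bay_tray: Two-bay tray: grey plastic, 90 mm (its x) by 160 mm (its y) outside, walls 3 mm; one divider 3 mm thick along its x at y = 0, as high as the rim, makes two bays, each 84 mm by about 75 mm, with their centres at y = +39 mm and y = -39 mm. It is fixed to the table. The origin is the centre of its underside, on the table; its floor is 3 mm and its rim 14 mm above the table.
- square_tray: Square tray: grey plastic, undivided, 120 mm by 120 mm outside, 114 mm inside, sides along its x and y. It is fixed to the table. The origin is the centre of its underside, on the table; its floor is 3 mm and its rim 14 mm above the table.
- round_dish: Round dish: bare steel, 120 mm in diameter at the rim, 106 mm clear at its floor. It is fixed to the table. The origin is the centre of its underside, on the table; its floor is 3 mm and its rim 14 mm above the table.
- board_mid (a point): Circuit board lying flat on the table, 52 mm by 80 mm, up to 12 mm tall, loose; a bystander. The point is its middle, 5 mm above the table.
- spool_mid (a point): Solder spool standing on its end, 50 mm in diameter, 35 mm tall, loose; a bystander. The point is its centre. Other bystanders near the parts (tweezers, solder sucker, screwdriver) are under 30 mm tall.

How it is judged:
By the outcome, as a careful person would: the job done as asked, in the order asked, and still so for the second after the job is handed in, with the robot touching nothing.
It also fails if it takes over 136 s, if anything falls off the work surface, if the arm or the gripper's body presses on something with over 40 N, if the wrist force passes 120 N, or if a joint passes its speed limit or range.

### The arm

A 7-joint arm with a two-finger parallel gripper is mounted at the origin on the work surface. World frame = base frame: x ahead of the robot, y to its left, z up, the work surface at z = 0. Lengths are in m, angles in rad, forces in N, time in s.
With the tool pointing down it reaches from about 0.425 to 0.875 m from the base axis. Payload 9.9 kg.
Tool frame: the origin (TCP) lies on the centre line of the jaws, within the pads' length; the fingertips stand 19 mm ahead of it and the grasp point (between the pads) is the TCP; z points along the fingers, y is the line along which they close (so a half turn about z gives the same grasp; the last joint's range is limited). The gripper opens to 85 mm and grips with 20 to 120 N. Pads are 22 mm wide; open, the fingers measure 114 mm over their backs; the gripper's body (76 mm by 85 mm) begins 54 mm behind the grasp point. The pads swing forward as they close: fully open they stand 13 mm farther back than shut.
Start: joints at [-1.331, 0.576, 0.025, 1.437, -0.015, 1.129, -0.057], TCP at [0.215, 0.64, 0.224] pointing down, gripper open.
Joint ranges: [-2.76, 2.76], [-0.34, 2.15], [-1.52, 1.57], [0.19, 2.46], [-1.09, 4.23], [0.17, 1.99], [-2.82, 2.82]. Speed limits (rad/s): [2.22, 2.22, 3.01, 3.01, 3.14, 3.14, 3.14].

### API

Orientations are given as a unit quaternion [x, y, z, w].
In Python, from station import readout, optics, hand_in gives the robot as it stands.
- The arm moves only by the tool carry_out, never from a script. Its argument "plan" is a list of rows, each an object of numbers: "dx", "dy", "dz": the shift along the world's x, y, z in cm; "turn": the turn about the world's z in rad. In form: [{"dx": .., "dy": .., "dz": .., "turn": ..}, ...]. A call has exactly 10 rows; each row shifts and turns the commanded pose from where the row before left it; what a row does not reach is not made up. A row lasts 1/12 s, in which the tool goes at most 41.7 mm and 7.16 degrees, less where a joint would pass 70% of its speed; a pose out of reach is approached as far as the arm can. A call with a gripper value outside its range is refused whole. "jaw" is the closure, from 0 (fully open) to 1 (shut), set as the call begins (left out, the last holds). The fingers move at their own pace and stop on an object; "squeeze" is the grip in N (left out, the last holds). Time passes only in rows, so rows that do not move let the fingers close, or fill a call up. It gives the time, the measured TCP pose, the force, the opening and the grip force at its end, in the units of the state.
- readout.state(): the state, without advancing time (a new reading comes with each control period).
- optics.snapshot(name): name is "side" or "top"; returns a dict with "color" (480x640x3 uint8, red, green, blue), "z_map" (480x640 float32, m along the optical axis (not along the pixel's ray), 0 where there is no reading), "fovy" (degrees; the focal length in pixels is half the picture's height over the tangent of half this angle, whatever the lens; pixels are square), "cx", "cy" (the principal point, pixels), "eye" and "attitude" of the camera in the world. Camera axes: x right, y down, z forward; pixel columns grow to the right and rows downward; lengths in m; the calibration is good to about 2 mm. A picture is of the moment at which its call begins.
- hand_in(): hands the job in; it is judged then, once.
The state is a dict: "t": time; "qpos": joint angles; "joint_vel": joint speeds; "joint_efforts": joint torques, N m; "tcp_pos": TCP position; "tcp_rot": TCP orientation; "ft_force": force on the tool from outside, world axes, zero at the start; "torque": the same for the moment, N m; "finger_gap": opening from 0.0 (shut) to 1.0 (fully open); "gripper_force": force on a finger pad.
Only numpy, scipy, OpenCV 4.12 (cv2) and the standard library are available. Lean on these libraries where they do the work, as an engineer would, in place of code of your own. Each camera call takes 0.05 s, during which the arm holds its last target. There are 200 camera calls.

## Working session

There is one attempt and no reset: what is moved stays moved. The work goes in short steps, Python scripts to look and compute and a tool call to move; the robot and the scene stay as the last step left them, time stands still between calls to the robot, and variables do not carry over. Pictures are saved under pics/ and viewed, at most 14 in all, crops included, and the job is handed in when it is done.

Besides the shell and the picture viewer there is one more tool, called as name([rows], argument=value, ...), one row to a line, values as JSON. carry_out: Moves the arm, as the interface text tells. Its arguments: {"type":"object","properties":{"plan":{"type":"array","items":{"type":"object","properties":{"dx":{"type":"number"},"dy":{"type":"number"},"dz":{"type":"number"},"turn":{"type":"number"}}}},"jaw":{"type":"number"},"squeeze":{"type":"number"}},"required":["plan"]}

```bash
ls; mkdir -p pics; cat > h.py <<'E'
import numpy as np, cv2
from scipy.spatial.transform import Rotation as R
from station import readout, optics, hand_in
def snap(n):
    s=optics.snapshot(n); return s
def cloud(s):
    H,W=s["z_map"].shape; f=H/2/np.tan(np.radians(s["fovy"])/2)
    u,v=np.meshgrid(np.arange(W),np.arange(H)); z=s["z_map"]
    p=np.stack([(u-s["cx"])/f*z,(v-s["cy"])/f*z,z],-1)
    a=np.array(s["attitude"],float)
    M=R.from_quat(a).as_matrix() if a.size==4 else a.reshape(3,3)
    return p@M.T+np.array(s["eye"])
E
python3 - <<'E'
from h import *
for n in("top","side"):
    s=snap(n); cv2.imwrite(f"pics/{n}0.png",s["color"][...,::-1]); print(n,s["eye"],s["attitude"],s["fovy"],s["cx"],s["cy"])
    np.savez(f"{n}0.npz",**s)
st=readout.state(); print({k:np.round(v,3) for k,v in st.items()})
E
```

```text
pics
top [0.38948363 0.00224791 1.34901325] [ 0.71211513 -0.69943844  0.04359184 -0.04216234] 45.75318905840632 322.03699445043645 235.45306695132345
side [-0.02439146  0.56748392  0.49170557] [-0.35061273  0.78510002 -0.47176108  0.19526942] 54.08807987553619 316.6383685998387 239.19808494212742
{'t': np.float64(0.1), 'qpos': array([-1.331,  0.576,  0.025,  1.438, -0.015,  1.129, -0.057]), 'joint_vel': array([ 0.002, -0.003,  0.001, -0.003,  0.   , -0.001, -0.   ]), 'joint_efforts': array([ 6.0000e-03, -7.6731e+01,  2.2580e+00, -2.8661e+01,  1.6000e-02,
        9.0000e-03,  0.0000e+00]), 'tcp_pos': array([0.215, 0.64 , 0.223]), 'tcp_rot': array([ 0.161,  0.987, -0.001, -0.   ]), 'ft_force': array([-0.606, -0.646,  0.27 ]), 'torque': array([-0.043,  0.004, -0.002]), 'gripper_force': np.float64(0.0), 'finger_gap': np.float64(0.997)}
```

View pics/top0.png

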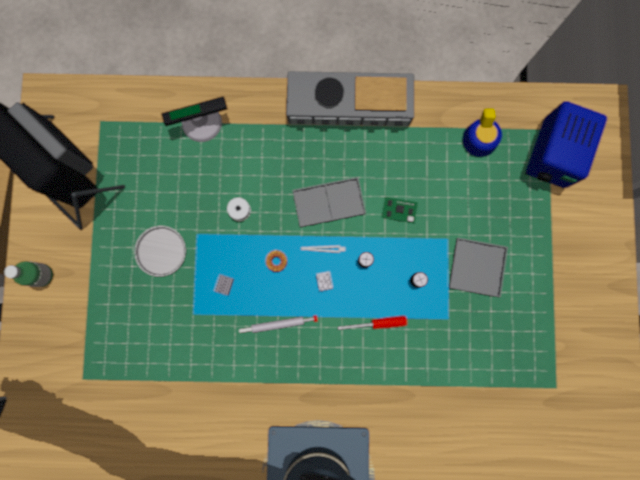

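View pics/side0.png

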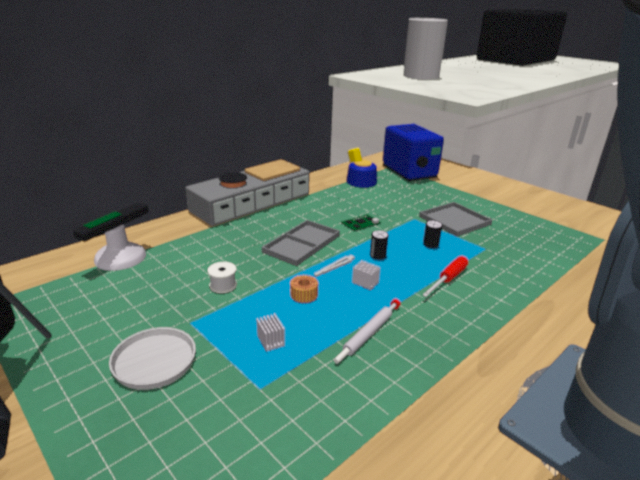

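Top view: heatsinks at about (223,285) and (325,281), choke (276,261), capacitors (366,260) and (419,280), bay tray (329,202), square tray (478,267), dish (160,251), spool (238,209), board (401,210). The side view shows the same layout with everything upright.

```bash
python3 - <<'E'
from h import *
def rect(P): 
    r=cv2.minAreaRect((P*1000).astype(np.float32)); return np.round(r[0],1),np.round(r[1],1),round(r[2],1)
s=dict(np.load("top0.npz")); P=cloud(s); z=P[...,2]
print("table z",np.median(z[330:370,150:450]))
z0=np.median(z[330:370,150:450])
# objects: centroids of top surfaces
for n,(u,v,w,h) in dict(hsA=(223,285,.034,15),hsB=(325,281,.034,15),cA=(366,260,.05,14),cB=(419,280,.05,14),choke=(276,261,.028,15),spool=(238,209,.035,16),bay=(329,202,.014,40),sq=(478,267,.014,34),dish=(160,251,.014,32),board=(401,210,.008,20)).items():
    Q=P[v-h:v+h+1,u-h:u+h+1].reshape(-1,3); Q=Q[np.isfinite(Q).all(1)]
    lo=w*.6 if n!="board" else .003
    T=Q[(Q[:,2]-z0>lo)&(Q[:,2]<w+.02)]
    print(n,len(T),"mean",np.round(T.mean(0)*1000,1),"rect",rect(T[:,:2]),"zmax",round(np.percentile(T[:,2],90)*1000,1))
c=s["color"][170:310,130:520]; cv2.imwrite("pics/crop0.png",cv2.resize(c[...,::-1],None,fx=2.05,fy=2.05,interpolation=cv2.INTER_CUBIC))
E
```

```text
table z 0.00028741797762388277
hsA 181 mean [432.2 226.7  30.3] rect (array([432.6, 226.6]), array([30.6, 39.7]), 72.9) zmax 35.7
hsB 89 mean [445.   -7.5  33.4] rect (array([445.1,  -7. ]), array([39.5, 29.8]), 12.4) zmax 36.9
cA 187 mean [ 495.2 -100.7   49.8] rect (array([ 494.9, -100.9]), array([33.2, 32.3]), 1.3) zmax 53.7
cB 198 mean [ 451.7 -223.6   48.9] rect (array([ 452.1, -224. ]), array([32.2, 33.1]), 1.5) zmax 53.1
choke 290 mean [490.7 106.2  26.7] rect (array([491.1, 106. ]), array([47.8, 47.9]), 27.2) zmax 30.2
spool 353 mean [611.  198.5  34.6] rect (array([611.1, 199.1]), array([48.9, 48. ]), 1.2) zmax 37.6
bay 357 mean [635.  -16.5  13.3] rect (array([614.5, -19.2]), array([131.9, 160.2]), 12.2) zmax 16.8
sq 358 mean [ 484.7 -368.4   13.1] rect (array([ 477.2, -361.8]), array([133.6, 137.9]), 80.5) zmax 16.8
dish 300 mean [513.3 389.5  12.8] rect (array([509.9, 381.7]), array([118.4, 117.2]), 43.9) zmax 16.7
board 624 mean [ 618.  -185.1    6.4] rect (array([ 618.7, -187.3]), array([97.6, 96.8]), 0.7) zmax 9.8
```

View pics/crop0.png

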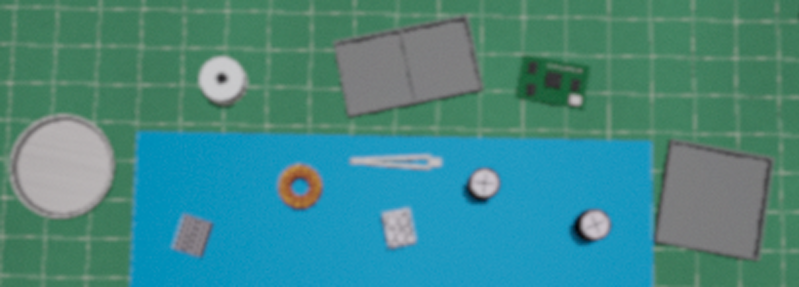

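The crop shows all five parts clear of each other. The heatsinks look different, with A ribbed and B lighter, so I'll check them in the side view and fit the trays by colour.

```bash
python3 - <<'E'
from h import *
s=dict(np.load("top0.npz")); P=cloud(s); c=s["color"].astype(int)
hsv=cv2.cvtColor(s["color"],cv2.COLOR_RGB2HSV)
m=((hsv[...,1]<60)&(hsv[...,2]<150)).astype(np.uint8); m=cv2.morphologyEx(m,cv2.MORPH_CLOSE,np.ones((3,3)))
for n,(u,v,h) in dict(bay=(329,202,40),sq=(478,267,36)).items():
    k=np.zeros_like(m); k[v-h:v+h,u-h:u+h]=m[v-h:v+h,u-h:u+h]
    _,l,st,_=cv2.connectedComponentsWithStats(k); i=1+st[1:,4].argmax()
    # rays on plane z=.008 (mid of floor/rim) 
    d=P-s["eye"]; g=np.stack(np.nonzero(l==i),1); D=d[g[:,0],g[:,1]]; D=D[np.abs(D[:,2])>.5]
    Q=s["eye"]+D*((.012-s["eye"][2])/D[:,2])[:,None]
    r=cv2.minAreaRect((Q[:,:2]*1000).astype(np.float32)); print(n,r, cv2.boxPoints(r).round())
for n,(u,v) in dict(A=(223,285),B=(325,281)).items():
    print(n); print((P[v-9:v+10:2,u-9:u+10,2]*1000).round().astype(int))
t=dict(np.load("side0.npz"))["color"][220:370,230:430]; cv2.imwrite("pics/crop1.png",cv2.resize(t[...,::-1],None,fx=4,fy=4,interpolation=cv2.INTER_CUBIC))
E
```

```text
bay ((636.2099609375, -8.965751647949219), (97.83541107177734, 174.2942352294922), 12.46570873260498) [[ 570.   66.]
 [ 607. -105.]
 [ 703.  -83.]
 [ 665.   87.]]
sq ((482.43218994140625, -370.6181945800781), (131.37265014648438, 127.56771850585938), 82.77747344970703) [[ 411. -428.]
 [ 537. -444.]
 [ 554. -313.]
 [ 427. -297.]]
A
[[   2    1    0    2    0   -3   29   18   33   26   16   29   24    3
    -2   -1    4    8    3]
 [   5   -3    0    0   -2   34   26 1349   37   20   35   25   12   30
    17   36   22   10   35]
 [   3    3    2   -1   30   26   16   34   23   32   29   20   38   24
    30   33   17   35   23]
 [   1   -1    4    0   31   19   32   25   11   32   18   34   28   18
    35   20 1349   31   11]
 [   0    1   -4   37   25   34   27   17   33   24   10   32   21   34
    27   18   33   17    5]
 [   1    2   35   24   18   31   24   33   28   19   36   26   31   30
    16   34   29   10   -2]
 [  -2    4   29   17   32   29   13   34   21   32   23   15   33   25
    35   30   18    5    2]
 [   0   38   25   35   28   21   28   24   15   28   17   36   26 
[... 536 characters left out ...]
 [   5    2   33    3    8    7    6   36    6   12   11   -1   34    9
    24    2   -1    6   -1]
 [   1   -4    5    4    4   37    5   32    5    4   33   10   33    4
     8   29    3    1    1]
 [  -2   -3    1   40    8   36    3    7   37    3   42    5    3   31
     9   33    1   -1    2]
 [   0    5    1   31    9    4   34    7   36    5    6   32   10   39
     2   11   36    0   -1]
 [  -1   -1    1   -2   12    8   37    3    3    6    8   29    7   14
     4    9   33   -1   -1]
 [   3    1   -1   -1   35    8   20    6    6   30    4   27    4    9
    28   11   21    8    5]
 [  -2    0    1    1   31    9    9    5   -1    1    7    6    5   -4
     3    1    3   -1 1349]]
```

View pics/crop1.png

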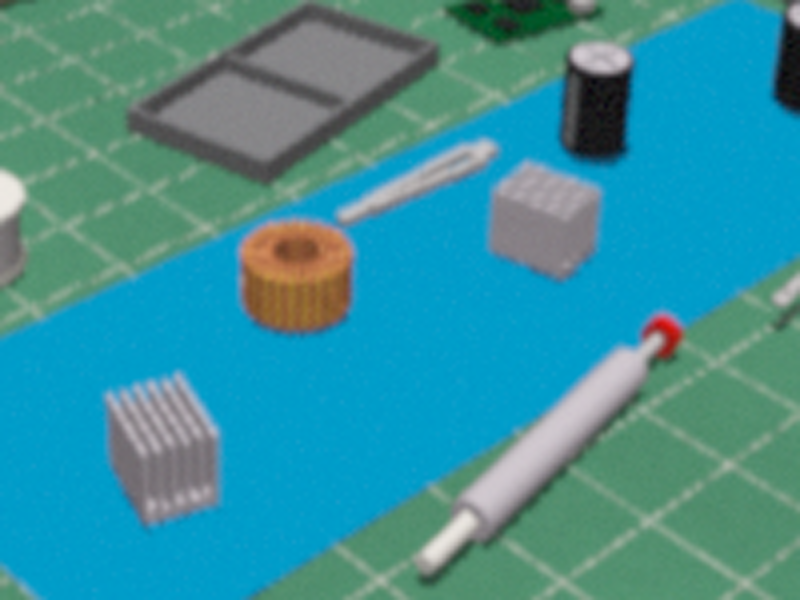

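Both heatsinks stand fins up. The choke is flat at (300,275) in the crop and the capacitors are upright. I'm setting off to heatsink A.

carry_out([
  {"dx":1.5,"dy":-2.85},
  {"dx":1.5,"dy":-2.85},
  {"dx":1.5,"dy":-2.85},
  {"dx":1.5,"dy":-2.85},
  {"dx":1.5,"dy":-2.85},
  {"dx":1.5,"dy":-2.85},
  {"dx":1.5,"dy":-2.85},
  {"dx":1.5,"dy":-2.85},
  {"dx":1.5,"dy":-2.85},
  {"dx":1.5,"dy":-2.85},
], jaw=0, squeeze=40)

```text
invalid input
```

```bash
cat >> h.py <<'E'
def pose():
    s=readout.state(); y=R.from_quat(s["tcp_rot"]).as_matrix()[:,1]
    print("t",round(s["t"],2),"tcp mm",np.round(s["tcp_pos"]*1000,1),"jaw deg",round(np.degrees(np.arctan2(y[1],y[0]))%180,1),"gap",round(s["finger_gap"],2),"F",round(float(s["gripper_force"]),1),np.round(s["ft_force"],1),"q7",round(s["qpos"][6],2))
def onplane(s,uv,z):
    f=240/np.tan(np.radians(s["fovy"])/2); uv=np.atleast_2d(uv).astype(float)
    d=np.c_[(uv-[s["cx"],s["cy"]])/f,np.ones(len(uv))]; a=np.array(s["attitude"],float)
    M=R.from_quat(a).as_matrix(); d=d@M.T; e=np.array(s["eye"]); return e+d*((z-e[2])/d[:,2])[:,None]
E
python3 - <<'E'
from h import *
pose(); s=dict(np.load("top0.npz"))
c=np.array([(335,43),(467,17),(481,90),(350,115)])/2.05+[130,170]
q=onplane(s,c,.014)[:,:2]*1000; print(q.round(),q.mean(0))
c=np.array([(670,142),(771,157),(758,258),(656,243)])/2.05+[130,170]
q=onplane(s,c,.014)[:,:2]*1000; print(q.round(),q.mean(0))
E
```

```text
t 0.1 tcp mm [214.6 639.5 223. ] jaw deg 71.4 gap 1.0 F 0.0 [-0.6 -0.6  0.3] q7 -0.06
[[658.  71.]
 [692. -82.]
 [606. -99.]
 [574.  52.]] [632.28144028 -14.60002549]
[[ 549. -318.]
 [ 534. -434.]
 [ 418. -417.]
 [ 433. -301.]] [ 483.26624433 -367.2611459 ]
```

carry_out([
  {"dx":1.5,"dy":-2.85,"dz":0,"turn":0},
  {"dx":1.5,"dy":-2.85,"dz":0,"turn":0},
  {"dx":1.5,"dy":-2.85,"dz":0,"turn":0},
  {"dx":1.5,"dy":-2.85,"dz":0,"turn":0},
  {"dx":1.5,"dy":-2.85,"dz":0,"turn":0},
  {"dx":1.5,"dy":-2.85,"dz":0,"turn":0},
  {"dx":1.5,"dy":-2.85,"dz":0,"turn":0},
  {"dx":1.5,"dy":-2.85,"dz":0,"turn":0},
  {"dx":1.5,"dy":-2.85,"dz":0,"turn":0},
  {"dx":1.5,"dy":-2.85,"dz":0,"turn":0},
], jaw=0, squeeze=40)

```text
t: 0.93
tcp_pos: [0.3651, 0.3533, 0.2236]
tcp_rot: [0.161, 0.987, -0.0, -0.0]
ft_force: [0.8, 0.2, -0.3]
finger_gap: 0.999
gripper_force: 0.0
```

carry_out([
  {"dx":1.34,"dy":-2.53,"dz":-1,"turn":0.026},
  {"dx":1.34,"dy":-2.53,"dz":-1,"turn":0},
  {"dx":1.34,"dy":-2.53,"dz":-1,"turn":0},
  {"dx":1.34,"dy":-2.53,"dz":-1,"turn":0},
  {"dx":1.37,"dy":-2.54,"dz":-1,"turn":0},
  {"dx":0,"dy":0,"dz":-2,"turn":0},
  {"dx":0,"dy":0,"dz":-2,"turn":0},
  {"dx":0,"dy":0,"dz":-2,"turn":0},
  {"dx":0,"dy":0,"dz":-2,"turn":0},
  {"dx":0,"dy":0,"dz":0,"turn":0},
])

```text
t: 1.77
tcp_pos: [0.4302, 0.2272, 0.0908]
tcp_rot: [0.148, 0.989, -0.002, -0.002]
ft_force: [-0.8, -1.2, -0.3]
finger_gap: 1.001
gripper_force: 0.0
```

```bash
python3 - <<'E'
from h import *
pose(); a=snap("side")["color"]; b=snap("top")["color"]
a=cv2.resize(a[230:390,170:370],None,fx=2,fy=2,interpolation=2); b=cv2.resize(b[205:365,170:370],None,fx=2,fy=2,interpolation=2)
cv2.imwrite("pics/g1.png",np.hstack([a,b])[...,::-1])
E
```

```text
t 1.77 tcp mm [430.2 227.2  90.8] jaw deg 72.9 gap 1.0 F 0.0 [-0.8 -1.2 -0.3] q7 0.75
```

View pics/g1.png

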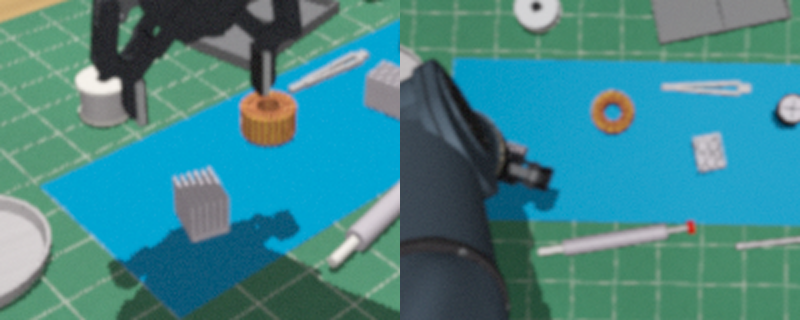

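The side crop shows the open jaws straddling heatsink A at (200,200), centred above it. Next I lower and grip.

carry_out([
  {"dx":0.2,"dy":-0.05,"dz":-0.8,"turn":0},
  {"dx":0,"dy":0,"dz":-0.8,"turn":0},
  {"dx":0,"dy":0,"dz":-0.8,"turn":0},
  {"dx":0,"dy":0,"dz":-0.8,"turn":0},
  {"dx":0,"dy":0,"dz":-0.8,"turn":0},
  {"dx":0,"dy":0,"dz":-0.8,"turn":0},
  {"dx":0,"dy":0,"dz":-0.8,"turn":0},
  {"dx":0,"dy":0,"dz":-0.8,"turn":0},
  {"dx":0,"dy":0,"dz":-0.2,"turn":0},
  {"dx":0,"dy":0,"dz":0,"turn":0},
])

```text
t: 2.7
tcp_pos: [0.4337, 0.2276, 0.027]
tcp_rot: [0.148, 0.989, -0.0, -0.001]
ft_force: [-0.3, -0.1, 0.3]
finger_gap: 1.001
gripper_force: 0.0
```

carry_out([
  {"dx":0,"dy":0,"dz":0,"turn":0},
  {"dx":0,"dy":0,"dz":0,"turn":0},
  {"dx":0,"dy":0,"dz":0,"turn":0},
  {"dx":0,"dy":0,"dz":0,"turn":0},
  {"dx":0,"dy":0,"dz":0,"turn":0},
  {"dx":0,"dy":0,"dz":0,"turn":0},
  {"dx":0,"dy":0,"dz":0,"turn":0},
  {"dx":0,"dy":0,"dz":0,"turn":0},
  {"dx":0,"dy":0,"dz":0,"turn":0},
  {"dx":0,"dy":0,"dz":0,"turn":0},
], jaw=1, squeeze=30)

```text
t: 3.53
tcp_pos: [0.434, 0.2278, 0.0278]
tcp_rot: [0.148, 0.989, -0.0, -0.0]
ft_force: [-0.5, 0.5, 0.2]
finger_gap: 0.0
gripper_force: 0.0
```

```bash
python3 - <<'E'
from h import *
pose(); a=snap("side")["color"]
cv2.imwrite("pics/g2.png",cv2.resize(a[230:380,190:390],None,fx=4,fy=4,interpolation=2)[...,::-1])
E
```

```text
t 3.53 tcp mm [434.  227.8  27.8] jaw deg 72.9 gap 0.0 F 0.0 [-0.5  0.5  0.2] q7 0.76
```

View pics/g2.png

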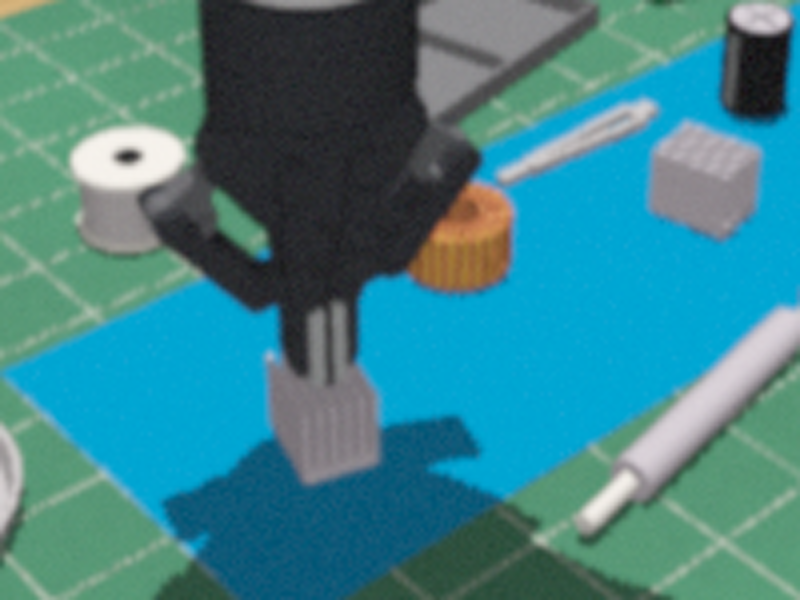

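The closed fingers end at about (330,385) in the crop, at or behind the heatsink's top, so the grip missed. I'll measure the fingertips with depth.

```bash
python3 - <<'E'
from h import *
s=snap("side"); P=cloud(s)
def at(x,y):
    u,v=int(190+x/4),int(230+y/4); q=P[v-1:v+2,u-1:u+2].reshape(-1,3); return (np.median(q,0)*1000).round()
for p in [(318,330),(340,330),(328,360),(328,372),(345,370),(300,350),(340,420),(325,460),(290,400),(360,440),(315,478),(300,170)]: print(p,at(*p))
c=s["color"]; z=P[...,2]
m=P[...,0:2]; 
Q=P[290:352,250:290].reshape(-1,3); 
print("top sightings of hs:",)
t=snap("top"); PT=cloud(t); print((PT[275:295:2,214:236:2,2]*1000).round())
E
```

```text
(318, 330) [425. 234.  65.]
(340, 330) [423. 225.  61.]
(328, 360) [423. 230.  49.]
(328, 372) [424. 230.  43.]
(345, 370) [423. 224.  41.]
(300, 350) [430. 238.  54.]
(340, 420) [420. 228.  21.]
(325, 460) [419. 236.   6.]
(290, 400) [433. 242.  31.]
(360, 440) [416. 223.  11.]
(315, 478) [419. 243.   2.]
(300, 170) [420. 243. 141.]
top sightings of hs:
[[ 4.290e+02  4.210e+02  4.050e+02  3.750e+02  2.770e+02  2.530e+02
   2.400e+02  1.700e+02  2.000e+00  0.000e+00 -2.000e+00]
 [ 4.330e+02  4.270e+02  4.150e+02  3.880e+02  2.770e+02  2.580e+02
   2.480e+02  1.810e+02 -0.000e+00 -1.000e+00 -1.000e+00]
 [ 4.450e+02  4.280e+02  4.190e+02  4.010e+02  3.800e+02  2.580e+02
   2.450e+02  1.870e+02  2.200e+01  3.200e+01 -1.000e+00]
 [ 4.540e+02  4.310e+02  4.160e+02  4.080e+02  3.910e+02  2.590e+02
   2.490e+02  1.870e+02  1.700e+01  1.900e+01  3.000e+00]
 [ 4.660e+02  4.460e+02  4.260e+02  4.100e+02  3.970e+02  2.540e+02
   2.430e+02  1.890e+02  1.540e+02  9.700e+01  8.600e+01]
 [ 4.730e+02  4.580e+02  4.380e+02  4.150e+02  3.950e+02  3.710e+02
   2.440e+02  1.880e+02  1.550e+02  1.530e+02  1.110e+02]
 [ 4.700e+02  4.660e+02  1.349e+03  4.270e+02  4.070e+02  3.850e+02
   2.330e+02  1.780e+02  1.540e+02  1.400e+02  1.390e+02]
 [ 4.760e+02  4.710e+02  4.550e+02  4.350e+02  4.160e+02  3.950e+02
   2.250e+02  1.680e+02  1.480e+02  1.390e+02  1.390e+02]
 [ 4.870e+02  4.690e+02  4.630e+02  4.460e+02  4.290e+02  4.050e+02
   1.810e+02  1.590e+02  1.450e+02  1.400e+02  1.350e+02]
 [ 4.960e+02  4.670e+02  4.610e+02  4.570e+02  4.400e+02  4.160e+02
   1.660e+02  8.400e+01  1.060e+02  1.120e+02  1.230e+02]]
```

The depth puts the closed fingertips near z = 40 mm although the TCP reads 28 mm. I'll lift clear and measure the tip offset properly.

carry_out([
  {"dx":0,"dy":0,"dz":0.8,"turn":0},
  {"dx":0,"dy":0,"dz":0.8,"turn":0},
  {"dx":0,"dy":0,"dz":0.8,"turn":0},
  {"dx":0,"dy":0,"dz":0.8,"turn":0},
  {"dx":0,"dy":0,"dz":0.8,"turn":0},
  {"dx":0,"dy":0,"dz":0.8,"turn":0},
  {"dx":0,"dy":0,"dz":0,"turn":0},
  {"dx":0,"dy":0,"dz":0,"turn":0},
  {"dx":0,"dy":0,"dz":0,"turn":0},
  {"dx":0,"dy":0,"dz":0,"turn":0},
])

```text
t: 4.52
tcp_pos: [0.4338, 0.2277, 0.0754]
tcp_rot: [0.148, 0.989, -0.0, -0.0]
ft_force: [-0.1, -0.1, -0.4]
finger_gap: -0.002
gripper_force: 0.0
```

```bash
cat >> h.py <<'E'
def tips(s,r=.075):
    p=readout.state()["tcp_pos"]; P=cloud(s); Q=P.reshape(-1,3)
    d=Q[(np.hypot(*(Q[:,:2]-p[:2]).T)<r)&(Q[:,2]>.045)]
    print("tip z1%",np.round(np.percentile(d[:,2],[.3,1,3])*1000), "tcp z",round(p[2]*1000)); lo=d[d[:,2]<np.percentile(d[:,2],1)+.02]
    print("low pts xy mean",(lo.mean(0)*1000).round(),"rng",(np.ptp(lo,0)*1000).round())
E
python3 - <<'E'
from h import *
pose(); s=snap("side"); tips(s,.05)
cv2.imwrite("pics/g3.png",cv2.resize(s["color"][200:380,190:430],None,fx=3,fy=3,interpolation=2)[...,::-1])
P=cloud(s); print((P[285:325:2,272,:]*1000).round().tolist())
E
```

```text
t 4.52 tcp mm [433.8 227.7  75.4] jaw deg 72.9 gap -0.0 F 0.0 [-0.1 -0.1 -0.4] q7 0.76
tip z1% [ 91. 100. 126.] tcp z 75
low pts xy mean [427. 232. 103.] rng [24. 28. 37.]
[[423.0, 229.0, 111.0], [423.0, 229.0, 108.0], [422.0, 230.0, 105.0], [423.0, 229.0, 101.0], [423.0, 229.0, 97.0], [424.0, 229.0, 93.0], [422.0, 230.0, 91.0], [424.0, 229.0, 86.0], [515.0, 160.0, -0.0], [512.0, 163.0, -2.0], [505.0, 168.0, 1.0], [500.0, 172.0, 0.0], [497.0, 175.0, -0.0], [492.0, 178.0, -0.0], [488.0, 181.0, -1.0], [483.0, 185.0, 0.0], [445.0, 214.0, 33.0], [442.0, 216.0, 32.0], [444.0, 215.0, 27.0], [434.0, 222.0, 32.0]]
```

View pics/g3.png

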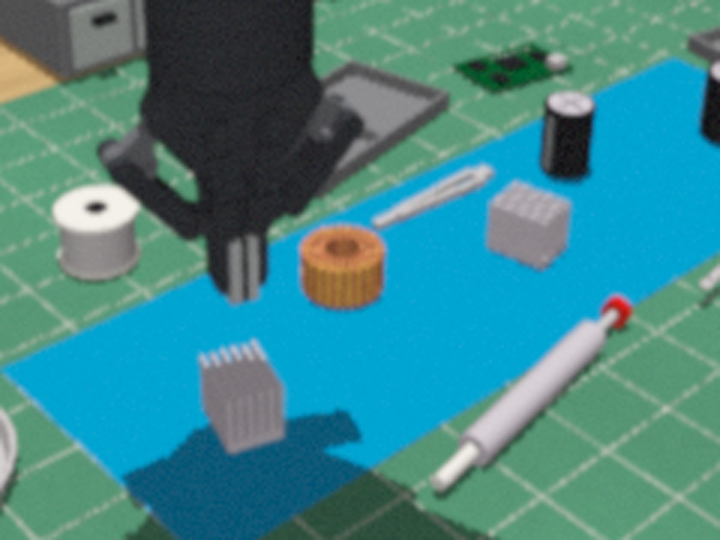

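The view shows the tips clear above heatsink A, which was not disturbed, and they end at z of about 85 mm with the TCP reading 75 mm. The reported z is therefore about 29 mm lower than the true TCP, and I'll allow for that. I'm opening, then going down to a reading of about −4 mm.

carry_out([
  {"dx":0,"dy":0,"dz":0,"turn":0},
  {"dx":0,"dy":0,"dz":0,"turn":0},
  {"dx":0,"dy":0,"dz":0,"turn":0},
  {"dx":0,"dy":0,"dz":0,"turn":0},
  {"dx":0,"dy":0,"dz":0,"turn":0},
  {"dx":0,"dy":0,"dz":0,"turn":0},
  {"dx":0,"dy":0,"dz":0,"turn":0},
  {"dx":0,"dy":0,"dz":-0.9,"turn":0},
  {"dx":0,"dy":0,"dz":-0.9,"turn":0},
  {"dx":0,"dy":0,"dz":-0.9,"turn":0},
], jaw=0)

```text
t: 5.4
tcp_pos: [0.4339, 0.2278, 0.0478]
tcp_rot: [0.148, 0.989, -0.0, -0.0]
ft_force: [-0.3, -0.3, -0.1]
finger_gap: 1.004
gripper_force: 0.0
```

carry_out([
  {"dx":-0.1,"dy":-0.1,"dz":-0.9,"turn":0},
  {"dx":0,"dy":0,"dz":-0.9,"turn":0},
  {"dx":0,"dy":0,"dz":-0.9,"turn":0},
  {"dx":0,"dy":0,"dz":-0.9,"turn":0},
  {"dx":0,"dy":0,"dz":-0.8,"turn":0},
  {"dx":0,"dy":0,"dz":-0.8,"turn":0},
  {"dx":0,"dy":0,"dz":0,"turn":0},
  {"dx":0,"dy":0,"dz":0,"turn":0},
  {"dx":0,"dy":0,"dz":0,"turn":0},
  {"dx":0,"dy":0,"dz":0,"turn":0},
])

```text
t: 6.23
tcp_pos: [0.4333, 0.227, -0.0028]
tcp_rot: [0.148, 0.989, 0.0, 0.0]
ft_force: [-0.1, 0.5, 0.4]
finger_gap: 1.003
gripper_force: 0.0
```

carry_out([
  {"dx":0,"dy":0,"dz":0,"turn":0},
  {"dx":0,"dy":0,"dz":0,"turn":0},
  {"dx":0,"dy":0,"dz":0,"turn":0},
  {"dx":0,"dy":0,"dz":0,"turn":0},
  {"dx":0,"dy":0,"dz":0,"turn":0},
  {"dx":0,"dy":0,"dz":0,"turn":0},
  {"dx":0,"dy":0,"dz":0,"turn":0},
  {"dx":0,"dy":0,"dz":0,"turn":0},
  {"dx":0,"dy":0,"dz":0,"turn":0},
  {"dx":0,"dy":0,"dz":0,"turn":0},
], jaw=1, squeeze=30)

```text
t: 7.07
tcp_pos: [0.4331, 0.2269, -0.003]
tcp_rot: [0.148, 0.989, 0.0, 0.0]
ft_force: [-0.2, -0.5, 5.5]
finger_gap: 0.345
gripper_force: 30.1
```

Gripped, with a 29 mm opening. I'm lifting and carrying it to the left bay, centred near (625, 24) mm.

carry_out([
  {"dx":0,"dy":0,"dz":1,"turn":0},
  {"dx":0,"dy":0,"dz":2,"turn":0},
  {"dx":0,"dy":0,"dz":2,"turn":0},
  {"dx":1,"dy":-1,"dz":2,"turn":0.05},
  {"dx":2,"dy":-2.1,"dz":0,"turn":0.06},
  {"dx":2,"dy":-2.1,"dz":0,"turn":0.06},
  {"dx":2,"dy":-2.1,"dz":0,"turn":0.06},
  {"dx":2,"dy":-2.1,"dz":0,"turn":0.06},
  {"dx":2,"dy":-2.1,"dz":0,"turn":0.06},
  {"dx":2,"dy":-2.1,"dz":0,"turn":0.06},
])

```text
t: 7.9
tcp_pos: [0.5638, 0.0894, 0.0674]
tcp_rot: [-0.057, 0.998, -0.0, 0.0]
ft_force: [-0.6, -0.3, -0.3]
finger_gap: 0.349
gripper_force: 29.7
```

carry_out([
  {"dx":2,"dy":-2.1,"dz":0,"turn":0.06},
  {"dx":2,"dy":-2.1,"dz":0,"turn":0.043},
  {"dx":2,"dy":-2.2,"dz":0,"turn":0},
  {"dx":0.2,"dy":-0.3,"dz":0,"turn":0},
  {"dx":0,"dy":0,"dz":0,"turn":0},
  {"dx":0,"dy":0,"dz":0,"turn":0},
  {"dx":0,"dy":0,"dz":0,"turn":0},
  {"dx":0,"dy":0,"dz":0,"turn":0},
  {"dx":0,"dy":0,"dz":0,"turn":0},
  {"dx":0,"dy":0,"dz":0,"turn":0},
])

```text
t: 8.73
tcp_pos: [0.6247, 0.0247, 0.0669]
tcp_rot: [-0.108, 0.994, 0.0, -0.0]
ft_force: [-0.7, -0.8, -0.2]
finger_gap: 0.347
gripper_force: 29.8
```

```bash
python3 - <<'E'
from h import *
pose(); s=snap("side")
cv2.imwrite("pics/g4.png",cv2.resize(s["color"][150:300,200:400],None,fx=4,fy=4,interpolation=2)[...,::-1])
E
```

```text
t 8.73 tcp mm [624.7  24.7  66.9] jaw deg 102.4 gap 0.35 F 29.8 [-0.7 -0.8 -0.2] q7 1.56
```

View pics/g4.png

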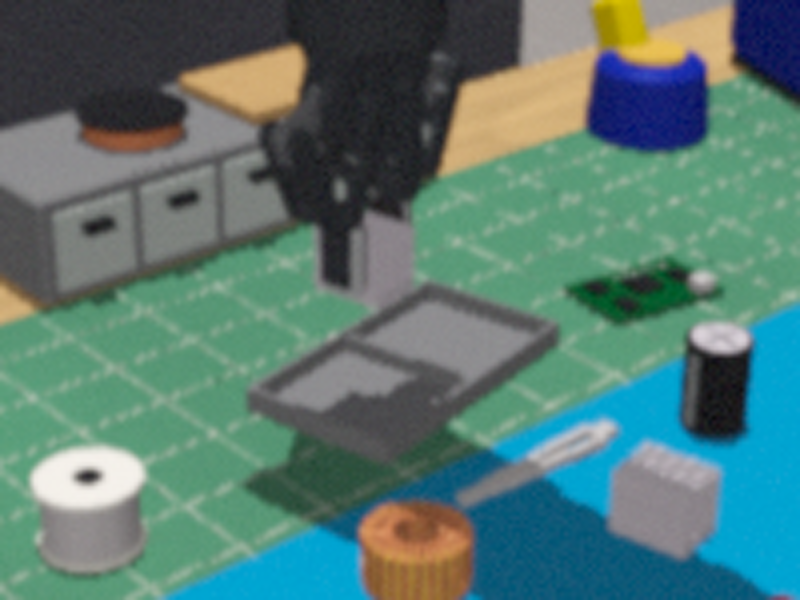

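The side crop shows heatsink A held level above the left bay, whose centre is near (350,390). I'm lowering 66 mm, because the tray floor is 3 mm higher than the table.

carry_out([
  {"dx":0,"dy":0,"dz":-1,"turn":0},
  {"dx":0,"dy":0,"dz":-1,"turn":0},
  {"dx":0,"dy":0,"dz":-1,"turn":0},
  {"dx":0,"dy":0,"dz":-1,"turn":0},
  {"dx":0,"dy":0,"dz":-1,"turn":0},
  {"dx":0,"dy":0,"dz":-0.8,"turn":0},
  {"dx":0,"dy":0,"dz":-0.5,"turn":0},
  {"dx":0,"dy":0,"dz":-0.3,"turn":0},
  {"dx":0,"dy":0,"dz":0,"turn":0},
  {"dx":0,"dy":0,"dz":0,"turn":0},
])

```text
t: 9.62
tcp_pos: [0.6253, 0.0239, 0.0009]
tcp_rot: [-0.107, 0.994, -0.0, 0.0]
ft_force: [-0.6, 0.3, -0.1]
finger_gap: 0.342
gripper_force: 29.9
```

carry_out([
  {"dx":0,"dy":0,"dz":-0.05,"turn":0},
  {"dx":0,"dy":0,"dz":-0.05,"turn":0},
  {"dx":0,"dy":0,"dz":0,"turn":0},
  {"dx":0,"dy":0,"dz":0,"turn":0},
  {"dx":0,"dy":0,"dz":0,"turn":0},
  {"dx":0,"dy":0,"dz":0,"turn":0},
  {"dx":0,"dy":0,"dz":0,"turn":0},
  {"dx":0,"dy":0,"dz":0,"turn":0},
  {"dx":0,"dy":0,"dz":0,"turn":0},
  {"dx":0,"dy":0,"dz":0,"turn":0},
])

```text
t: 10.45
tcp_pos: [0.6253, 0.0238, 0.0001]
tcp_rot: [-0.107, 0.994, -0.0, 0.0]
ft_force: [-0.7, -0.5, 5.1]
finger_gap: 0.346
gripper_force: 30.5
```

It has touched the floor with 5 N. I'm releasing, rising and moving on to heatsink B at (445, −7), with the same jaw angle.

carry_out([
  {"dx":0,"dy":0,"dz":0,"turn":0},
  {"dx":0,"dy":0,"dz":0,"turn":0},
  {"dx":0,"dy":0,"dz":0,"turn":0},
  {"dx":0,"dy":0,"dz":0,"turn":0},
  {"dx":0,"dy":0,"dz":0,"turn":0},
  {"dx":0,"dy":0,"dz":0.5,"turn":0},
  {"dx":0,"dy":0,"dz":1,"turn":0},
  {"dx":0,"dy":0,"dz":2,"turn":0},
  {"dx":0,"dy":0,"dz":2,"turn":0},
  {"dx":0,"dy":0,"dz":2,"turn":0},
], jaw=0.5)

```text
t: 11.28
tcp_pos: [0.625, 0.0238, 0.0764]
tcp_rot: [-0.107, 0.994, -0.0, 0.0]
ft_force: [-0.7, 1.1, -0.8]
finger_gap: 0.501
gripper_force: 0.0
```

carry_out([
  {"dx":-2,"dy":-0.35,"dz":0,"turn":0},
  {"dx":-2,"dy":-0.35,"dz":0,"turn":0},
  {"dx":-2,"dy":-0.35,"dz":0,"turn":0},
  {"dx":-2,"dy":-0.35,"dz":0,"turn":0},
  {"dx":-2,"dy":-0.35,"dz":0,"turn":0},
  {"dx":-2,"dy":-0.35,"dz":0,"turn":0},
  {"dx":-2,"dy":-0.35,"dz":0,"turn":0},
  {"dx":-2,"dy":-0.35,"dz":0,"turn":0},
  {"dx":-2,"dy":-0.35,"dz":0,"turn":0},
  {"dx":0,"dy":0,"dz":0,"turn":0},
], jaw=0)

```text
t: 12.12
tcp_pos: [0.4409, -0.0088, 0.0755]
tcp_rot: [-0.107, 0.994, -0.0, -0.002]
ft_force: [-1.1, -0.2, -1.1]
finger_gap: 0.999
gripper_force: 0.0
```

```bash
python3 - <<'E'
from h import *
pose(); s=snap("side")
cv2.imwrite("pics/g5.png",cv2.resize(s["color"][170:320,220:420],None,fx=4,fy=4,interpolation=2)[...,::-1])
E
```

```text
t 12.12 tcp mm [440.9  -8.8  75.5] jaw deg 102.3 gap 1.0 F 0.0 [-1.1 -0.2 -1.1] q7 1.56
```

View pics/g5.png

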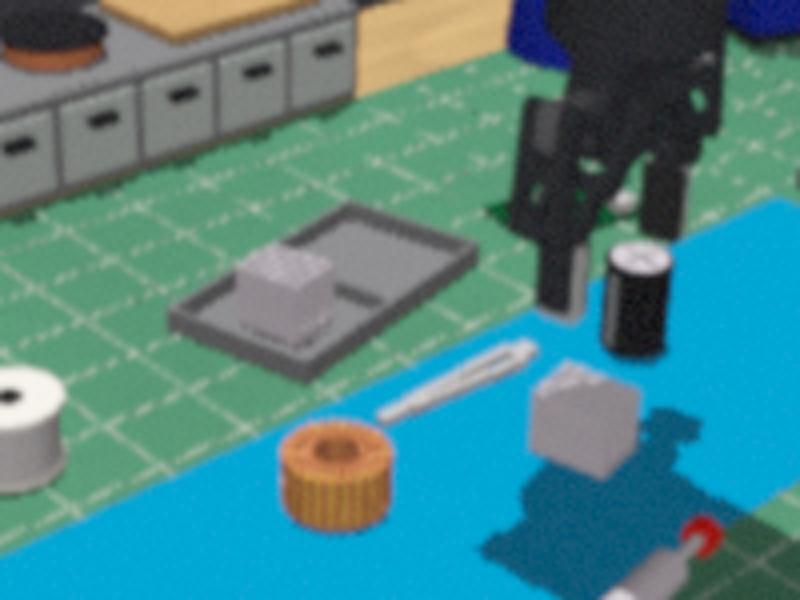

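Heatsink A sits fins up in the left bay at (285,295), and the gripper is above heatsink B at (585,420). Lowering.

carry_out([
  {"dx":0,"dy":0,"dz":-1,"turn":0},
  {"dx":0,"dy":0,"dz":-1,"turn":0},
  {"dx":0,"dy":0,"dz":-1,"turn":0},
  {"dx":0,"dy":0,"dz":-1,"turn":0},
  {"dx":0,"dy":0,"dz":-1,"turn":0},
  {"dx":0,"dy":0,"dz":-1,"turn":0},
  {"dx":0,"dy":0,"dz":-1,"turn":0},
  {"dx":0,"dy":0,"dz":-0.8,"turn":0},
  {"dx":0,"dy":0,"dz":0,"turn":0},
  {"dx":0,"dy":0,"dz":0,"turn":0},
])

```text
t: 13.0
tcp_pos: [0.4455, -0.0075, -0.0032]
tcp_rot: [-0.107, 0.994, -0.0, -0.0]
ft_force: [-0.1, 0.1, 0.9]
finger_gap: 1.004
gripper_force: 0.0
```

carry_out([
  {"dx":0,"dy":0,"dz":0,"turn":0},
  {"dx":0,"dy":0,"dz":0,"turn":0},
  {"dx":0,"dy":0,"dz":0,"turn":0},
  {"dx":0,"dy":0,"dz":0,"turn":0},
  {"dx":0,"dy":0,"dz":0,"turn":0},
  {"dx":0,"dy":0,"dz":0,"turn":0},
  {"dx":0,"dy":0,"dz":0,"turn":0},
  {"dx":0,"dy":0,"dz":0,"turn":0},
  {"dx":0,"dy":0,"dz":0,"turn":0},
  {"dx":0,"dy":0,"dz":0,"turn":0},
], jaw=1, squeeze=30)

```text
t: 13.83
tcp_pos: [0.4453, -0.0077, -0.0028]
tcp_rot: [-0.107, 0.994, -0.0, 0.0]
ft_force: [-0.5, -1.0, 6.0]
finger_gap: 0.347
gripper_force: 29.6
```

carry_out([
  {"dx":0,"dy":0,"dz":1,"turn":0},
  {"dx":0,"dy":0,"dz":2,"turn":0},
  {"dx":0,"dy":0,"dz":2,"turn":0},
  {"dx":1.6,"dy":-0.45,"dz":2,"turn":0},
  {"dx":3,"dy":-0.7,"dz":0,"turn":0},
  {"dx":3,"dy":-0.7,"dz":0,"turn":0},
  {"dx":3,"dy":-0.7,"dz":0,"turn":0},
  {"dx":3,"dy":-0.7,"dz":0,"turn":0},
  {"dx":3,"dy":-0.6,"dz":0,"turn":0},
  {"dx":3,"dy":-0.6,"dz":0,"turn":0},
])

```text
t: 14.67
tcp_pos: [0.6421, -0.0528, 0.0668]
tcp_rot: [-0.107, 0.994, -0.0, -0.0]
ft_force: [-0.2, 0.6, -1.4]
finger_gap: 0.352
gripper_force: 30.0
```

carry_out([
  {"dx":0,"dy":0,"dz":0,"turn":0},
  {"dx":0,"dy":0,"dz":0,"turn":0},
  {"dx":0,"dy":0,"dz":-1,"turn":0},
  {"dx":0,"dy":0,"dz":-1,"turn":0},
  {"dx":0,"dy":0,"dz":-1,"turn":0},
  {"dx":0,"dy":0,"dz":-1,"turn":0},
  {"dx":0,"dy":0,"dz":-1,"turn":0},
  {"dx":0,"dy":0,"dz":-0.8,"turn":0},
  {"dx":0,"dy":0,"dz":-0.5,"turn":0},
  {"dx":0,"dy":0,"dz":-0.2,"turn":0},
])

```text
t: 15.5
tcp_pos: [0.6405, -0.0521, 0.0006]
tcp_rot: [-0.107, 0.994, 0.0, -0.001]
ft_force: [-0.2, 0.6, -0.5]
finger_gap: 0.346
gripper_force: 30.0
```

carry_out([
  {"dx":0,"dy":0,"dz":0,"turn":0},
  {"dx":0,"dy":0,"dz":0,"turn":0},
  {"dx":0,"dy":0,"dz":-0.1,"turn":0},
  {"dx":0,"dy":0,"dz":-0.05,"turn":0},
  {"dx":0,"dy":0,"dz":-0.05,"turn":0},
  {"dx":0,"dy":0,"dz":0,"turn":0},
  {"dx":0,"dy":0,"dz":0,"turn":0},
  {"dx":0,"dy":0,"dz":0,"turn":0},
  {"dx":0,"dy":0,"dz":0,"turn":0},
  {"dx":0,"dy":0,"dz":0,"turn":0},
])

```text
t: 16.33
tcp_pos: [0.6413, -0.0522, 0.0003]
tcp_rot: [-0.107, 0.994, -0.0, 0.0]
ft_force: [-0.9, -1.2, 5.3]
finger_gap: 0.345
gripper_force: 30.6
```

carry_out([
  {"dx":0,"dy":0,"dz":0,"turn":0},
  {"dx":0,"dy":0,"dz":0,"turn":0},
  {"dx":0,"dy":0,"dz":0,"turn":0},
  {"dx":0,"dy":0,"dz":0,"turn":0},
  {"dx":0,"dy":0,"dz":0,"turn":0},
  {"dx":0,"dy":0,"dz":0.5,"turn":0},
  {"dx":0,"dy":0,"dz":1,"turn":0},
  {"dx":0,"dy":0,"dz":2.5,"turn":0},
  {"dx":0,"dy":0,"dz":2.5,"turn":0},
  {"dx":0,"dy":0,"dz":2,"turn":0},
], jaw=0.5)

```text
t: 17.17
tcp_pos: [0.6416, -0.0521, 0.0874]
tcp_rot: [-0.107, 0.994, -0.0, 0.001]
ft_force: [-0.3, -0.2, 1.2]
finger_gap: 0.499
gripper_force: 0.0
```

carry_out([
  {"dx":-2.1,"dy":-0.7,"dz":0,"turn":-0.05},
  {"dx":-2.1,"dy":-0.7,"dz":0,"turn":-0.05},
  {"dx":-2.1,"dy":-0.7,"dz":0,"turn":-0.05},
  {"dx":-2.1,"dy":-0.7,"dz":0,"turn":-0.05},
  {"dx":-2.1,"dy":-0.7,"dz":0,"turn":-0.05},
  {"dx":-2.1,"dy":-0.7,"dz":0,"turn":-0.05},
  {"dx":-2,"dy":-0.7,"dz":0,"turn":-0.042},
  {"dx":0,"dy":0,"dz":0,"turn":0},
  {"dx":0,"dy":0,"dz":0,"turn":0},
  {"dx":0,"dy":0,"dz":0,"turn":0},
], jaw=0)

```text
t: 18.0
tcp_pos: [0.4963, -0.1009, 0.0856]
tcp_rot: [0.063, 0.998, 0.0, 0.001]
ft_force: [0.5, 0.6, 0.6]
finger_gap: 1.003
gripper_force: 0.0
```

```bash
python3 - <<'E'
from h import *
pose(); s=snap("side")
cv2.imwrite("pics/g6.png",cv2.resize(s["color"][160:300,250:470],None,fx=3.6,fy=3.6,interpolation=2)[...,::-1])
E
```

```text
t 18.0 tcp mm [ 496.3 -100.9   85.6] jaw deg 82.8 gap 1.0 F 0.0 [0.5 0.6 0.6] q7 1.5
```

View pics/g6.png

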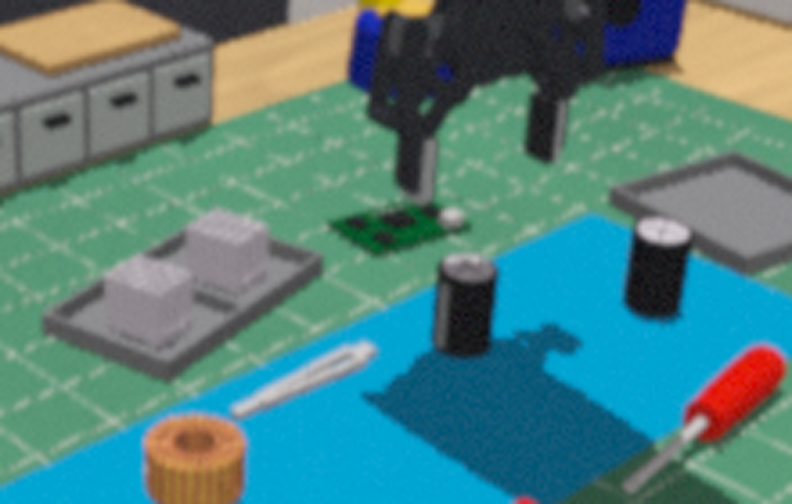

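Both heatsinks are in their bays, at (150,300) and (228,250). The gripper is over capacitor A at (465,305). Lowering and gripping.

carry_out([
  {"dx":-0.1,"dy":0,"dz":-1,"turn":0},
  {"dx":0,"dy":0,"dz":-1,"turn":0},
  {"dx":0,"dy":0,"dz":-1,"turn":0},
  {"dx":0,"dy":0,"dz":-1,"turn":0},
  {"dx":0,"dy":0,"dz":-1,"turn":0},
  {"dx":0,"dy":0,"dz":-1,"turn":0},
  {"dx":0,"dy":0,"dz":-1,"turn":0},
  {"dx":0,"dy":0,"dz":-1.2,"turn":0},
  {"dx":0,"dy":0,"dz":0,"turn":0},
  {"dx":0,"dy":0,"dz":0,"turn":0},
])

```text
t: 18.88
tcp_pos: [0.4935, -0.1011, 0.002]
tcp_rot: [0.063, 0.998, 0.0, -0.001]
ft_force: [0.2, 0.1, 0.2]
finger_gap: 1.001
gripper_force: 0.0
```

carry_out([
  {"dx":0,"dy":0,"dz":0,"turn":0},
  {"dx":0,"dy":0,"dz":0,"turn":0},
  {"dx":0,"dy":0,"dz":0,"turn":0},
  {"dx":0,"dy":0,"dz":0,"turn":0},
  {"dx":0,"dy":0,"dz":0,"turn":0},
  {"dx":0,"dy":0,"dz":0,"turn":0},
  {"dx":0,"dy":0,"dz":0,"turn":0},
  {"dx":0,"dy":0,"dz":0,"turn":0},
  {"dx":0,"dy":0,"dz":0,"turn":0},
  {"dx":0,"dy":0,"dz":0,"turn":0},
], jaw=1, squeeze=30)

```text
t: 19.72
tcp_pos: [0.4943, -0.1013, 0.0033]
tcp_rot: [0.063, 0.998, -0.0, 0.0]
ft_force: [-1.0, -0.0, 6.4]
finger_gap: 0.4
gripper_force: 29.5
```

carry_out([
  {"dx":0,"dy":0,"dz":1,"turn":0},
  {"dx":0,"dy":0,"dz":2.5,"turn":0},
  {"dx":0,"dy":0,"dz":2.5,"turn":0},
  {"dx":0,"dy":0,"dz":2.5,"turn":0},
  {"dx":0.15,"dy":-3,"dz":0,"turn":0},
  {"dx":0.2,"dy":-3,"dz":0,"turn":0},
  {"dx":0.2,"dy":-3,"dz":0,"turn":0},
  {"dx":0.2,"dy":-3,"dz":0,"turn":0},
  {"dx":0.2,"dy":-3,"dz":0,"turn":0},
  {"dx":0.2,"dy":-3,"dz":0,"turn":0},
])

```text
t: 20.55
tcp_pos: [0.5053, -0.2826, 0.0886]
tcp_rot: [0.063, 0.998, -0.0, 0.0]
ft_force: [-0.3, -0.9, -0.7]
finger_gap: 0.404
gripper_force: 30.1
```

carry_out([
  {"dx":0.2,"dy":-3,"dz":0,"turn":0},
  {"dx":0.2,"dy":-3,"dz":0,"turn":0},
  {"dx":0,"dy":-3,"dz":0,"turn":0},
  {"dx":0,"dy":0,"dz":0,"turn":0},
  {"dx":0,"dy":0,"dz":-1.5,"turn":0},
  {"dx":0,"dy":0,"dz":-1.5,"turn":0},
  {"dx":0,"dy":0,"dz":-1.5,"turn":0},
  {"dx":0,"dy":0,"dz":-1,"turn":0},
  {"dx":0,"dy":0,"dz":0,"turn":0},
  {"dx":0,"dy":0,"dz":0,"turn":0},
])

```text
t: 21.38
tcp_pos: [0.5093, -0.3709, 0.0329]
tcp_rot: [0.063, 0.998, 0.0, -0.0]
ft_force: [0.3, -0.5, -0.0]
finger_gap: 0.401
gripper_force: 30.2
```

```bash
python3 - <<'E'
from h import *
pose(); s=snap("side")
cv2.imwrite("pics/g7.png",cv2.resize(s["color"][140:280,350:550],None,fx=4,fy=4,interpolation=2)[...,::-1])
E
```

```text
t 21.38 tcp mm [ 509.3 -370.9   32.9] jaw deg 82.7 gap 0.4 F 30.2 [ 0.3 -0.5 -0. ] q7 1.92
```

View pics/g7.png

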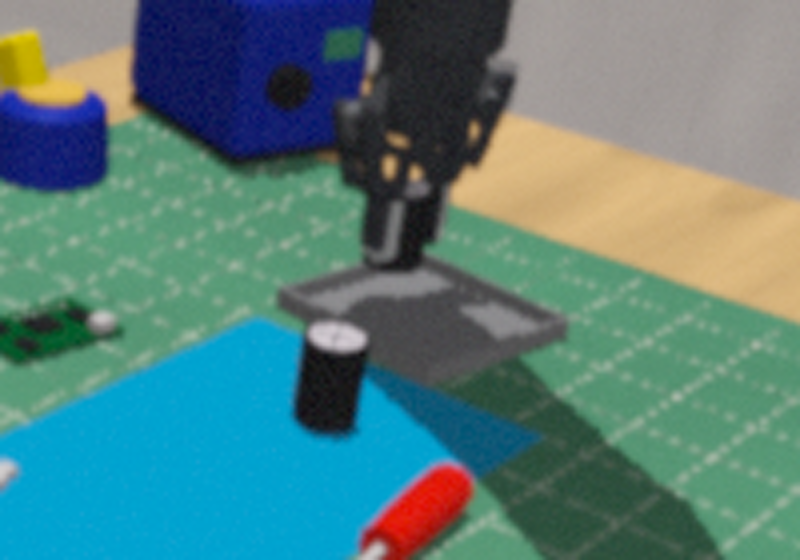

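Capacitor A hangs upright over the back half of the square tray, at (400,250). Setting it down.

carry_out([
  {"dx":0,"dy":0,"dz":-1,"turn":0},
  {"dx":0,"dy":0,"dz":-0.8,"turn":0},
  {"dx":0,"dy":0,"dz":-0.5,"turn":0},
  {"dx":0,"dy":0,"dz":-0.2,"turn":0},
  {"dx":0,"dy":0,"dz":-0.1,"turn":0},
  {"dx":0,"dy":0,"dz":-0.05,"turn":0},
  {"dx":0,"dy":0,"dz":0,"turn":0},
  {"dx":0,"dy":0,"dz":0,"turn":0},
  {"dx":0,"dy":0,"dz":0,"turn":0},
  {"dx":0,"dy":0,"dz":0,"turn":0},
])

```text
t: 22.27
tcp_pos: [0.5095, -0.3712, 0.0064]
tcp_rot: [0.063, 0.998, 0.0, -0.0]
ft_force: [-2.2, 1.2, 4.1]
finger_gap: 0.4
gripper_force: 30.4
```

carry_out([
  {"dx":0,"dy":0,"dz":0,"turn":0},
  {"dx":0,"dy":0,"dz":0,"turn":0},
  {"dx":0,"dy":0,"dz":0,"turn":0},
  {"dx":0,"dy":0,"dz":0,"turn":0},
  {"dx":0,"dy":0,"dz":0,"turn":0},
  {"dx":0,"dy":0,"dz":0.5,"turn":0},
  {"dx":0,"dy":0,"dz":1,"turn":0},
  {"dx":0,"dy":0,"dz":2.5,"turn":0},
  {"dx":0,"dy":0,"dz":2.5,"turn":0},
  {"dx":0,"dy":0,"dz":2,"turn":0},
], jaw=0.3)

```text
t: 23.1
tcp_pos: [0.5099, -0.3714, 0.0939]
tcp_rot: [0.063, 0.998, -0.0, 0.001]
ft_force: [1.3, -0.7, 0.7]
finger_gap: 0.702
gripper_force: 0.0
```

carry_out([
  {"dx":-0.95,"dy":2.4,"dz":0,"turn":0},
  {"dx":-0.95,"dy":2.4,"dz":0,"turn":0},
  {"dx":-0.95,"dy":2.5,"dz":0,"turn":0},
  {"dx":-0.95,"dy":2.5,"dz":0,"turn":0},
  {"dx":-0.95,"dy":2.5,"dz":0,"turn":0},
  {"dx":-1,"dy":2.4,"dz":0,"turn":0},
  {"dx":0,"dy":0,"dz":0,"turn":0},
  {"dx":0,"dy":0,"dz":0,"turn":0},
  {"dx":0,"dy":0,"dz":-1,"turn":0},
  {"dx":0,"dy":0,"dz":-1,"turn":0},
], jaw=0)

```text
t: 23.93
tcp_pos: [0.4533, -0.2255, 0.072]
tcp_rot: [0.064, 0.998, -0.001, 0.001]
ft_force: [0.1, 0.2, -0.2]
finger_gap: 0.997
gripper_force: 0.0
```

carry_out([
  {"dx":0,"dy":0,"dz":-1,"turn":0},
  {"dx":0,"dy":0,"dz":-1,"turn":0},
  {"dx":0,"dy":0,"dz":-1,"turn":0},
  {"dx":0,"dy":0,"dz":-1,"turn":0},
  {"dx":0,"dy":0,"dz":-1,"turn":0},
  {"dx":0,"dy":0,"dz":-1,"turn":0},
  {"dx":0,"dy":0,"dz":-0.8,"turn":0},
  {"dx":0,"dy":0,"dz":0,"turn":0},
  {"dx":0,"dy":0,"dz":0,"turn":0},
  {"dx":0,"dy":0,"dz":0,"turn":0},
])

```text
t: 24.77
tcp_pos: [0.4522, -0.2242, 0.0035]
tcp_rot: [0.063, 0.998, -0.0, 0.0]
ft_force: [0.7, -0.2, -0.3]
finger_gap: 1.004
gripper_force: 0.0
```

carry_out([
  {"dx":0,"dy":0,"dz":0,"turn":0},
  {"dx":0,"dy":0,"dz":0,"turn":0},
  {"dx":0,"dy":0,"dz":0,"turn":0},
  {"dx":0,"dy":0,"dz":0,"turn":0},
  {"dx":0,"dy":0,"dz":0,"turn":0},
  {"dx":0,"dy":0,"dz":0,"turn":0},
  {"dx":0,"dy":0,"dz":0,"turn":0},
  {"dx":0,"dy":0,"dz":0,"turn":0},
  {"dx":0,"dy":0,"dz":0,"turn":0},
  {"dx":0,"dy":0,"dz":0,"turn":0},
], jaw=1, squeeze=30)

```text
t: 25.6
tcp_pos: [0.4522, -0.2243, 0.0037]
tcp_rot: [0.063, 0.998, -0.0, 0.0]
ft_force: [-0.3, 0.3, 5.8]
finger_gap: 0.404
gripper_force: 29.5
```

carry_out([
  {"dx":0,"dy":0,"dz":1,"turn":0},
  {"dx":0,"dy":0,"dz":2.5,"turn":0},
  {"dx":0,"dy":0,"dz":2.5,"turn":0},
  {"dx":0,"dy":0,"dz":1,"turn":0},
  {"dx":0.1,"dy":-2.4,"dz":0,"turn":0},
  {"dx":0.1,"dy":-2.4,"dz":0,"turn":0},
  {"dx":0.1,"dy":-2.4,"dz":0,"turn":0},
  {"dx":0.1,"dy":-2.4,"dz":0,"turn":0},
  {"dx":0,"dy":-2.4,"dz":0,"turn":0},
  {"dx":0,"dy":-2,"dz":0,"turn":0},
])

```text
t: 26.43
tcp_pos: [0.4556, -0.3661, 0.0735]
tcp_rot: [0.064, 0.998, -0.0, -0.0]
ft_force: [1.6, 0.4, -1.1]
finger_gap: 0.402
gripper_force: 30.1
```

carry_out([
  {"dx":0,"dy":0,"dz":0,"turn":0},
  {"dx":0,"dy":0,"dz":0,"turn":0},
  {"dx":0,"dy":0,"dz":-1.2,"turn":0},
  {"dx":0,"dy":0,"dz":-1.2,"turn":0},
  {"dx":0,"dy":0,"dz":-1.2,"turn":0},
  {"dx":0,"dy":0,"dz":-1.2,"turn":0},
  {"dx":0,"dy":0,"dz":-1,"turn":0},
  {"dx":0,"dy":0,"dz":-0.5,"turn":0},
  {"dx":0,"dy":0,"dz":-0.2,"turn":0},
  {"dx":0,"dy":0,"dz":0,"turn":0},
])

```text
t: 27.27
tcp_pos: [0.4561, -0.3637, 0.0081]
tcp_rot: [0.063, 0.998, 0.0, -0.0]
ft_force: [-0.1, 0.3, -0.6]
finger_gap: 0.404
gripper_force: 30.1
```

carry_out([
  {"dx":0,"dy":0,"dz":-0.1,"turn":0},
  {"dx":0,"dy":0,"dz":-0.1,"turn":0},
  {"dx":0,"dy":0,"dz":-0.05,"turn":0},
  {"dx":0,"dy":0,"dz":0,"turn":0},
  {"dx":0,"dy":0,"dz":0,"turn":0},
  {"dx":0,"dy":0,"dz":0,"turn":0},
  {"dx":0,"dy":0,"dz":0,"turn":0},
  {"dx":0,"dy":0,"dz":0,"turn":0},
  {"dx":0,"dy":0,"dz":0,"turn":0},
  {"dx":0,"dy":0,"dz":0,"turn":0},
])

```text
t: 28.1
tcp_pos: [0.4564, -0.3644, 0.0067]
tcp_rot: [0.063, 0.998, -0.0, 0.001]
ft_force: [-1.2, 1.6, 5.3]
finger_gap: 0.404
gripper_force: 30.7
```

carry_out([
  {"dx":0,"dy":0,"dz":0,"turn":0},
  {"dx":0,"dy":0,"dz":0,"turn":0},
  {"dx":0,"dy":0,"dz":0,"turn":0},
  {"dx":0,"dy":0,"dz":0,"turn":0},
  {"dx":0,"dy":0,"dz":0,"turn":0},
  {"dx":0,"dy":0,"dz":0.5,"turn":0},
  {"dx":0,"dy":0,"dz":1,"turn":0},
  {"dx":0,"dy":0,"dz":2.5,"turn":0},
  {"dx":0,"dy":0,"dz":2.5,"turn":0},
  {"dx":0,"dy":0,"dz":2,"turn":0},
], jaw=0.3)

```text
t: 28.93
tcp_pos: [0.4563, -0.3644, 0.0932]
tcp_rot: [0.063, 0.998, -0.0, 0.001]
ft_force: [0.6, -0.8, -0.1]
finger_gap: 0.701
gripper_force: 0.0
```

carry_out([
  {"dx":0.25,"dy":3.1,"dz":0,"turn":0},
  {"dx":0.25,"dy":3.1,"dz":0,"turn":0},
  {"dx":0.25,"dy":3.1,"dz":0,"turn":0},
  {"dx":0.25,"dy":3.1,"dz":0,"turn":0},
  {"dx":0.25,"dy":3.1,"dz":0,"turn":0},
  {"dx":0.25,"dy":3.1,"dz":0,"turn":0},
  {"dx":0.25,"dy":3.1,"dz":0,"turn":0},
  {"dx":0.25,"dy":3.1,"dz":0,"turn":0},
  {"dx":0.25,"dy":3.1,"dz":0,"turn":0},
  {"dx":0.25,"dy":3.1,"dz":0,"turn":0},
], jaw=0)

```text
t: 29.77
tcp_pos: [0.4812, -0.0527, 0.0918]
tcp_rot: [0.063, 0.998, 0.0, 0.001]
ft_force: [-0.0, -0.5, 0.2]
finger_gap: 0.998
gripper_force: 0.0
```

carry_out([
  {"dx":0.2,"dy":2.7,"dz":0,"turn":0},
  {"dx":0.2,"dy":2.7,"dz":0,"turn":0},
  {"dx":0.2,"dy":2.7,"dz":0,"turn":0},
  {"dx":0.2,"dy":2.7,"dz":0,"turn":0},
  {"dx":0.1,"dy":2.7,"dz":0,"turn":0},
  {"dx":0.1,"dy":2.5,"dz":0,"turn":0},
  {"dx":0,"dy":0,"dz":0,"turn":0},
  {"dx":0,"dy":0,"dz":0,"turn":0},
  {"dx":0,"dy":0,"dz":0,"turn":0},
  {"dx":0,"dy":0,"dz":0,"turn":0},
])

```text
t: 30.6
tcp_pos: [0.4911, 0.1045, 0.0911]
tcp_rot: [0.064, 0.998, -0.0, 0.0]
ft_force: [0.0, 0.2, 0.6]
finger_gap: 1.0
gripper_force: 0.0
```

```bash
python3 - <<'E'
from h import *
pose(); s=snap("side"); t=snap("top")
a=cv2.resize(s["color"][170:330,190:390],None,fx=2,fy=2,interpolation=2);b=cv2.resize(t["color"][190:310,340:520],None,fx=2.22,fy=2.667,interpolation=2)
cv2.imwrite("pics/g8.png",np.hstack([a,b])[...,::-1])
p=dict(np.load("top0.npz")); P=cloud(p)
Q=P[212:290,122:200].reshape(-1,3); Q=Q[(Q[:,2]>.0085)&(Q[:,2]<.03)]
c,r=cv2.minEnclosingCircle((Q[:,:2]*1000).astype(np.float32)); print("dish",c,r)
E
```

```text
t 30.6 tcp mm [491.1 104.5  91.1] jaw deg 82.6 gap 1.0 F 0.0 [0.  0.2 0.6] q7 1.09
dish (521.653076171875, 398.74237060546875) 79.49308776855469
```

View pics/g8.png

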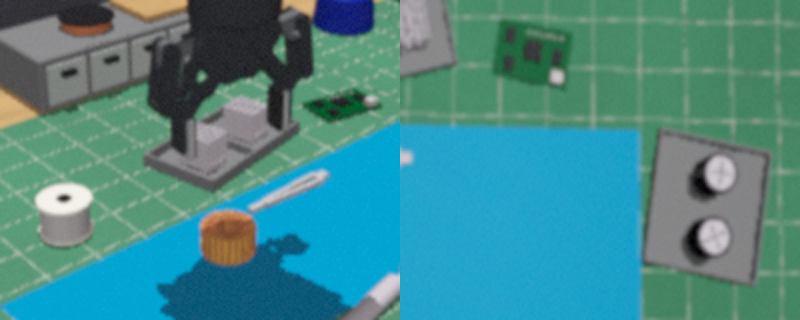

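Both capacitors stand upright in the square tray, at (718,175) and (713,238), and the jaws straddle the choke at (228,238). Lowering to a reading of −8 mm.

carry_out([
  {"dx":0,"dy":0.15,"dz":-1.2,"turn":0},
  {"dx":0,"dy":0,"dz":-1.2,"turn":0},
  {"dx":0,"dy":0,"dz":-1.2,"turn":0},
  {"dx":0,"dy":0,"dz":-1.2,"turn":0},
  {"dx":0,"dy":0,"dz":-1.2,"turn":0},
  {"dx":0,"dy":0,"dz":-1.2,"turn":0},
  {"dx":0,"dy":0,"dz":-1.2,"turn":0},
  {"dx":0,"dy":0,"dz":-1,"turn":0},
  {"dx":0,"dy":0,"dz":-0.5,"turn":0},
  {"dx":0,"dy":0,"dz":0,"turn":0},
])

```text
t: 31.53
tcp_pos: [0.4906, 0.1068, -0.0091]
tcp_rot: [0.064, 0.998, -0.0, -0.001]
ft_force: [-0.4, -0.2, 1.1]
finger_gap: 0.998
gripper_force: 0.0
```

carry_out([
  {"dx":0,"dy":0,"dz":0,"turn":0},
  {"dx":0,"dy":0,"dz":0,"turn":0},
  {"dx":0,"dy":0,"dz":0,"turn":0},
  {"dx":0,"dy":0,"dz":0,"turn":0},
  {"dx":0,"dy":0,"dz":0,"turn":0},
  {"dx":0,"dy":0,"dz":0,"turn":0},
  {"dx":0,"dy":0,"dz":0,"turn":0},
  {"dx":0,"dy":0,"dz":0,"turn":0},
  {"dx":0,"dy":0,"dz":0,"turn":0},
  {"dx":0,"dy":0,"dz":0,"turn":0},
], jaw=1, squeeze=40)

```text
t: 32.37
tcp_pos: [0.4915, 0.1074, -0.0073]
tcp_rot: [0.063, 0.998, 0.0, 0.001]
ft_force: [-1.7, 0.1, 6.7]
finger_gap: 0.584
gripper_force: 40.6
```

```bash
python3 - <<'E'
from h import *
pose(); s=dict(np.load("top0.npz")); P=cloud(s)
print(onplane(s,(160.2,251.2),.014)*1000)
print(onplane(s,np.array([(10,166),(114,166),(62,115),(62,218)])/2.05+[130,170],.014)*1000)
E
```

```text
t 32.37 tcp mm [491.5 107.4  -7.3] jaw deg 82.7 gap 0.58 F 40.6 [-1.7  0.1  6.7] q7 1.07
[[508.04568477 381.29859211  14.        ]]
[[507.49982484 440.87629681  14.        ]
 [509.65564665 321.55313992  14.        ]
 [567.65898353 384.30716518  14.        ]
 [448.98030379 378.11191571  14.        ]]
```

carry_out([
  {"dx":0,"dy":0,"dz":1,"turn":0},
  {"dx":0,"dy":0,"dz":2,"turn":0},
  {"dx":0,"dy":0,"dz":2,"turn":0},
  {"dx":0,"dy":0.4,"dz":2,"turn":0},
  {"dx":0.25,"dy":3,"dz":0,"turn":0},
  {"dx":0.25,"dy":3,"dz":0,"turn":0},
  {"dx":0.25,"dy":3,"dz":0,"turn":0},
  {"dx":0.25,"dy":3,"dz":0,"turn":0},
  {"dx":0.25,"dy":3,"dz":0,"turn":0},
  {"dx":0.25,"dy":3,"dz":0,"turn":0},
])

```text
t: 33.2
tcp_pos: [0.5059, 0.2929, 0.0629]
tcp_rot: [0.063, 0.998, 0.0, 0.0]
ft_force: [0.2, -0.4, -0.7]
finger_gap: 0.583
gripper_force: 41.8
```

carry_out([
  {"dx":0.25,"dy":3,"dz":0,"turn":0},
  {"dx":0,"dy":3,"dz":0,"turn":0},
  {"dx":0,"dy":3,"dz":0,"turn":0},
  {"dx":0,"dy":0,"dz":0,"turn":0},
  {"dx":0,"dy":0,"dz":-1,"turn":0},
  {"dx":0,"dy":0,"dz":-1,"turn":0},
  {"dx":0,"dy":0,"dz":-1,"turn":0},
  {"dx":0,"dy":0,"dz":-1,"turn":0},
  {"dx":0,"dy":0,"dz":0,"turn":0},
  {"dx":0,"dy":0,"dz":0,"turn":0},
])

```text
t: 34.03
tcp_pos: [0.5083, 0.3801, 0.0208]
tcp_rot: [0.064, 0.998, -0.001, -0.001]
ft_force: [-0.3, 0.2, -0.5]
finger_gap: 0.578
gripper_force: 41.9
```

```bash
python3 - <<'E'
from h import *
pose(); s=snap("side")
cv2.imwrite("pics/g9.png",cv2.resize(s["color"][240:400,80:280],None,fx=3.5,fy=3.5,interpolation=2)[...,::-1])
E
```

```text
t 34.03 tcp mm [508.3 380.1  20.8] jaw deg 82.7 gap 0.58 F 41.9 [-0.3  0.2 -0.5] q7 0.72
```

View pics/g9.png

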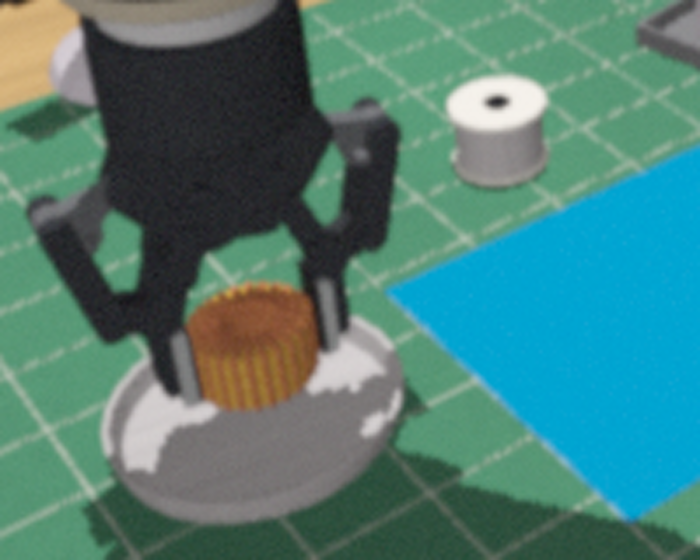

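The choke is held flat above the middle of the dish, at (255,350), with both fingers inside the rim. Setting it down gently.

carry_out([
  {"dx":0,"dy":0,"dz":-1,"turn":0},
  {"dx":0,"dy":0,"dz":-0.8,"turn":0},
  {"dx":0,"dy":0,"dz":-0.4,"turn":0},
  {"dx":0,"dy":0,"dz":-0.2,"turn":0},
  {"dx":0,"dy":0,"dz":-0.1,"turn":0},
  {"dx":0,"dy":0,"dz":0,"turn":0},
  {"dx":0,"dy":0,"dz":0,"turn":0},
  {"dx":0,"dy":0,"dz":0,"turn":0},
  {"dx":0,"dy":0,"dz":0,"turn":0},
  {"dx":0,"dy":0,"dz":0,"turn":0},
])

```text
t: 34.92
tcp_pos: [0.5087, 0.3815, -0.003]
tcp_rot: [0.063, 0.998, 0.0, 0.0]
ft_force: [-0.6, 0.3, -0.5]
finger_gap: 0.582
gripper_force: 41.9
```

carry_out([
  {"dx":0,"dy":0,"dz":-0.05,"turn":0},
  {"dx":0,"dy":0,"dz":-0.05,"turn":0},
  {"dx":0,"dy":0,"dz":-0.05,"turn":0},
  {"dx":0,"dy":0,"dz":0,"turn":0},
  {"dx":0,"dy":0,"dz":0,"turn":0},
  {"dx":0,"dy":0,"dz":0,"turn":0},
  {"dx":0,"dy":0,"dz":0,"turn":0},
  {"dx":0,"dy":0,"dz":0,"turn":0},
  {"dx":0,"dy":0,"dz":0,"turn":0},
  {"dx":0,"dy":0,"dz":0,"turn":0},
])

```text
t: 35.75
tcp_pos: [0.5087, 0.3814, -0.0042]
tcp_rot: [0.063, 0.998, 0.0, 0.0]
ft_force: [-2.1, -0.5, 4.5]
finger_gap: 0.581
gripper_force: 42.5
```

carry_out([
  {"dx":0,"dy":0,"dz":0,"turn":0},
  {"dx":0,"dy":0,"dz":0,"turn":0},
  {"dx":0,"dy":0,"dz":0,"turn":0},
  {"dx":0,"dy":0,"dz":0,"turn":0},
  {"dx":0,"dy":0,"dz":0,"turn":0},
  {"dx":0,"dy":0,"dz":0.5,"turn":0},
  {"dx":0,"dy":0,"dz":1,"turn":0},
  {"dx":0,"dy":0,"dz":2,"turn":0},
  {"dx":0,"dy":0,"dz":2,"turn":0},
  {"dx":0,"dy":0,"dz":2,"turn":0},
], jaw=0.3)

```text
t: 36.58
tcp_pos: [0.5086, 0.3813, 0.072]
tcp_rot: [0.063, 0.998, 0.0, 0.0]
ft_force: [0.3, 0.9, -1.1]
finger_gap: 0.701
gripper_force: 0.0
```

carry_out([
  {"dx":0,"dy":0,"dz":2,"turn":0},
  {"dx":0,"dy":0,"dz":2,"turn":0},
  {"dx":0,"dy":0,"dz":2,"turn":0},
  {"dx":0,"dy":0,"dz":2,"turn":0},
  {"dx":-2,"dy":2,"dz":1,"turn":0},
  {"dx":-3,"dy":2.5,"dz":0,"turn":0},
  {"dx":-3,"dy":2.5,"dz":0,"turn":0},
  {"dx":-3,"dy":2.5,"dz":0,"turn":0},
  {"dx":-3,"dy":2.5,"dz":0,"turn":0},
  {"dx":0,"dy":0,"dz":0,"turn":0},
])

```text
t: 37.42
tcp_pos: [0.3596, 0.5083, 0.1614]
tcp_rot: [0.058, 0.998, 0.002, -0.002]
ft_force: [-0.9, 0.7, -0.6]
finger_gap: 0.701
gripper_force: 0.0
```

```bash
python3 - <<'E'
from h import *
pose(); s=snap("side"); t=snap("top")
a=cv2.resize(s["color"][170:400,90:500],(800,300),interpolation=2);b=cv2.resize(t["color"][170:310,120:520],(800,280),interpolation=2)
cv2.imwrite("pics/g10.png",np.vstack([a,b])[...,::-1])
E
```

```text
t 37.42 tcp mm [359.6 508.3 161.4] jaw deg 83.4 gap 0.7 F 0.0 [-0.9  0.7 -0.6] q7 0.43
```

View pics/g10.png

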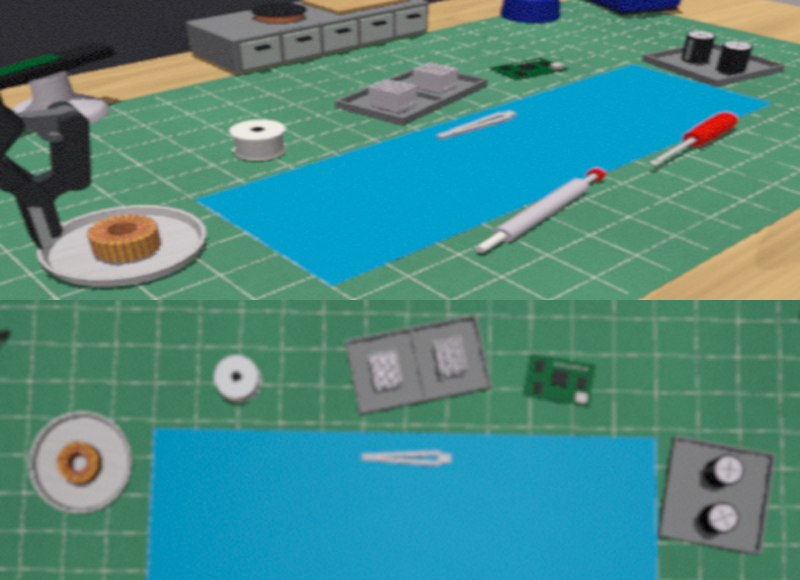

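All five parts are in place: choke in the dish (80,462), heatsinks in the bays (385,370) and (450,355), and capacitors at (728,470) and (722,520). The board and spool have not moved, and the arm is clear. Handing in.

```bash
python3 -c "
from station import hand_in
print(hand_in())"
```

```text
the job is handed in; nothing more can be done
None
```

Handed in at about 37 s: both heatsinks are fins up, one in each bay, both capacitors stand in the square tray, the choke lies flat in the dish, and the board and spool were not moved.

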